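Set out the nail practice tray on the windowsill

ROBOT

A 6-joint arm with a two-finger parallel gripper is mounted at the origin on the work surface. World frame = base frame: x ahead of the robot, y to its left, z up, the work surface at z = 0. Lengths are in m, angles in rad, forces in N, time in s.
With the tool pointing down it reaches from about 0.275 to 0.825 m from the base axis. Payload 4.9 kg.
Tool frame: the origin (TCP) lies midway between the tips of the shut fingers; the grasp point (between the pads) lies 19 mm behind it (grip_point_offset is the distance from the TCP to the grasp point, in m); z points along the fingers, x is the direction in which the jaws open and shut, and the axes are right-handed (so a half turn about z gives the same grasp; the last joint's range is limited). The gripper opens to 85 mm and grips with 20 to 120 N. Pads are 22 mm wide; open, the fingers measure 114 mm over their backs; the gripper's body (76 mm by 85 mm) begins 54 mm behind the grasp point. The pads swing forward as they close: fully open they stand 13 mm farther back than shut.
Start: joints at [-1.483, 0.326, -0.193, 1.052, 0, 1.437], TCP at [0.121, -0.537, 0.231] pointing down, gripper open.
Joint ranges: [-2.65, 2.65], [-0.97, 1.79], [-1.3, 1.35], [-1.93, 2.1], [-1.47, 1.37], [-3.14, 3.14]. Speed limits (rad/s): [2.57, 2.57, 3.14, 3.14, 3.14, 3.14].

INTERFACE

Orientations are given as a rotation vector (axis times angle).
In Python, from cell import * gives the robot as it stands. Calls block until the motion is done:
- movep(position, orientation): joint-space move of the TCP to a pose.
- move_l(position, velocity=0.15, rot=None, until_force=None): straight line of the TCP; rot=None keeps the orientation; velocity is the mean speed in m/s. With until_force (N) it stops when the force on the tool has changed by that much, and returns True; else False.
- set_joints(angles): joint-space move.
- let_go() and grab(newtons=None): open the fingers fully, or close them until they stop; newtons is the grip in N (None keeps the last).
- sleep(seconds).
- ik(position, orientation): joint angles nearest the present ones, or None.
- get_state(): the state.
- grab_frame(name): name is "side" or "top" or "wrist"; returns a dict with "img" (400x640x3 uint8, red, green, blue), "fx", "fy", "cx", "cy" (pixels), "cam_to_world" (4x4, takes a point from camera to world coordinates); the wrist camera has in their place "T_tool_cam" (4x4, takes a point from camera to tool coordinates, whose origin is the TCP and whose axes are the tool frame's). Camera axes: x right, y down, z forward; pixel columns grow to the right and rows downward; lengths in m; the calibration is good to about 2 mm. A picture is of the moment at which its call begins: read the wrist's pose just before it. There is no depth.
A pose or a line that the arm cannot do raises MotionError and nothing moves.
- sign_off(): hands the job in, once; it reports no verdict.
Trained networks look in the newest picture that a camera, given by its name, has taken for a name from the list of things; names that differ only in an ending like _2 or _b are one class to them, and where a whole thing is asked for, a point or a joint stands for the part that bears it (a point fixed in the world has none). Each returns a list of dicts, best first, with "score" (0 to 1); they miss things now and then, are a little off and sometimes report something else, mostly with a low value. They report only what shows in the picture. A call takes as long as a camera call. They do not tell look-alikes from the thing itself.
- spot_in(camera, name): "centre" ([column, row] in pixels, amid what is visible of it).
- silhouettes(camera, name): "mask" (400x640 bool, what is visible of it) and "centre" ([column, row] in pixels, amid what is visible of it).
- tip_of(camera, name): "centre" ([column, row] in pixels: a listed point, or the origin of a listed thing).
The state is a dict: "clock": time; "q": joint angles; "joint_velocities": joint speeds; "tau": joint torques, N m; "position": TCP position; "eef_rot": TCP orientation; "contact_force": force on the tool from outside, world axes, zero at the start; "wrist_torque": the same for the moment, N m; "finger_gap": opening from 0.0 (shut) to 1.0 (fully open).
Only numpy, scipy, OpenCV 4.12 (cv2) and the standard library are available. Lean on these libraries where they do the work, as an engineer would, in place of code of your own. Each camera call takes 0.05 s, during which the arm holds its last target. There are 200 camera calls.

TASK

Set out the practice tray: in the blue tray, lay the wooden buffer flat midway between the base of the nail-wheel holder and the cork coaster, lengthwise along the line from one to the other, and stand the aluminium tin upright on top of its middle. Lay the glass file flat on the tray floor in front of the buffer (on the robot's side), parallel to it, centred on it and half-way between the buffer and the tray's front wall, setting it down rather than dropping it; and stand the red polish bottle upright on the middle of the coaster. Leave the green bottle standing where it is.

Things in the scene. Friction and masses are not known exactly. Their poses are not given: they have to be found in the camera images.
- tray: Blue plastic tray, fixed, 232 mm (its x) by 322 mm (its y), open on top; floor 4 mm thick, walls 4 mm thick and 16 mm high. Origin: centre of its underside, on the sill. Its x axis points from its front wall (robot's side) to its back wall, its y axis along its long side, to the robot's left; it may be turned up to 0.2 rad. The inner face of the front wall is at x = -112 mm.
- holder: Black base, 60 mm (x) by 44 mm (y) by 12 mm, fixed on the tray floor 105 mm from the tray's centre at one end of the tray (left or right), with a steel spring clip pinching a 76 mm wheel of coloured nail tips that leans to the tray's back, top about 92 mm above the sill. Origin: centre of the base's underside; axes as the tray's.
- coaster: Round cork coaster, 60 mm across, 4 mm thick, fixed on the tray floor at the other end, 105 mm from the tray's centre. Origin: centre of its underside, 4 mm above the sill; its top is 8 mm above the sill.
- buffer_mid (a point): Loose wooden nail buffer, a block 90 mm (its x) by 36 mm (y) by 24 mm high, 55 g, darker below than on top. Point at its centre, 12 mm above its underside.
- tin_mid (a point): Loose round aluminium tin with screwed-on lid (teal disc on top), 48 mm across, 24 mm high, 45 g. Point at its centre, 12 mm above its underside.
- file_mid (a point): Loose glass nail file, a bar 130 mm long (its x) by 16 mm wide (y) by 6 mm thick, 30 g: frosted pale aqua, with a 45 mm pink grip at its -x end. Point at its centre, 3 mm above its underside.
- red_mid (a point): Loose red polish bottle with black cap: round body 30 mm across and 40 mm high, cap 18 mm across and 20 mm high above it, 60 g. Point on its axis, 30 mm above its underside.
- green_mid (a point): Green polish bottle, same shape as the red, standing loose on the tray floor near the middle of the back wall, about 78 mm behind the tray's centre; to be left alone. Point on its axis, 30 mm above its underside.
Things that resemble listed ones, but are neither listed nor needed, are in the scene too. What is meant by the coaster is not orange, and is the larger of those in its own colour.

How it is judged:
At the end, for the whole second after the job is handed in: Buffer flat within 14 mm (each tray axis) of midway holder-coaster; tin upright on it within 12 mm; file flat, 49-81 mm in front of tray centre, within 20 mm of centred; both within 0.2 rad; red bottle upright within 15 mm of coaster centre; green upright within 20 mm of its start; all still (x of buffer_mid in the frame of tray between -0.014 and 0.014 m and y of buffer_mid in the frame of tray between -0.014 and 0.014 m and height (world z) of buffer_mid between 0.012 and 0.02 m and angle between each of buffer_mid, tin_mid, red_mid, green_mid's own z axis and vertical below 0.1 rad and angle between the x axis of each of buffer_mid, file_mid and the y axis of tray, either way round below 0.2 rad and horizontal distance between tin_mid and buffer_mid below 0.012 m and height (world z) of tin_mid between 0.036 and 0.045 m and x of file_mid in the frame of tray between -0.081 and -0.049 m and y of file_mid in the frame of tray between -0.02 and 0.02 m and height (world z) of file_mid between 0.004 and 0.011 m and horizontal distance between red_mid and coaster below 0.015 m and height (world z) of red_mid between 0.034 and 0.042 m and distance of green_mid from where it was at the start of the episode below 0.02 m and linear speed of each of buffer, tin, file, red, green below 0.02 m/s and angular speed of each of buffer, tin, file, red, green below 0.2 rad/s); the robot touches nothing.
It fails at once if the green bottle is pushed more than 30 mm or knocked over (distance of green_mid from where it was at the start of the episode above 0.03 m or angle between green_mid's own z axis and vertical above 0.5 rad).
It fails at once if the glass file is dropped (nearing the surface, within 30 mm of it, at over 0.8 m/s) (height (world z) of file_mid below 0.03 m and linear speed of file above 0.8 m/s).
It also fails if it takes over 120 s, if anything falls off the work surface, if the arm or the gripper's body presses on something with over 40 N, if the wrist force passes 120 N, or if a joint passes its speed limit or range.

## Working session

There is one attempt and no reset: what is moved stays moved. The work goes in short steps, each a Python script; the robot and the scene stay as the last script left them, time stands still between calls to the robot, and variables do not carry over. Pictures are saved under pics/ and viewed, about 12 in all and at most 16, crops included, and the job is handed in when it is done.

```bash
mkdir -p pics; ls; python3 - <<'E'
from cell import *
import cv2,numpy as np
s=get_state();print(s['position'],s['eef_rot'],s['clock'])
for c in ['top','side']:
    f=grab_frame(c);cv2.imwrite(f'pics/{c}0.png',f['img'][:,:,::-1])
    print(c,f['fx'],f['cx'],f['cy'],np.round(f['cam_to_world'],3).tolist())
    for n in ['tray','holder','coaster','buffer_mid','tin_mid','file_mid','red_mid','green_mid']:
        print(n,[(np.round(d['centre'],1).tolist(),round(d['score'],2)) for d in tip_of(c,n)][:4])
E
```

```text
pics
[ 0.12097218 -0.5359413   0.23049883] [-2.45268292e+00  1.96112090e+00  1.85688426e-03] 0.0
top 368.04656832724856 317.08890504141493 201.6204600751425 [[0.015, -0.992, 0.129, 0.455], [-1.0, -0.014, 0.015, 0.007], [-0.013, -0.129, -0.992, 0.821], [0.0, 0.0, 0.0, 1.0]]
tray [([331.0, 204.4], 0.81)]
holder [([382.0, 211.2], 0.91)]
coaster [([225.4, 185.5], 0.69), ([285.1, 198.5], 0.63), ([226.4, 234.9], 0.49)]
buffer_mid [([469.5, 267.4], 0.77)]
tin_mid [([186.5, 252.1], 0.82)]
file_mid [([185.1, 179.4], 0.59)]
red_mid [([476.3, 186.5], 0.69)]
green_mid [([474.7, 184.0], 0.66), ([350.0, 164.8], 0.47)]
side 457.02711360177597 317.16111120765044 203.22837312251218 [[-0.849, -0.337, 0.407, 0.121], [-0.527, 0.506, -0.683, 0.718], [0.024, -0.794, -0.607, 0.696], [0.0, 0.0, 0.0, 1.0]]
tray [([314.2, 216.2], 0.8)]
holder [([343.0, 197.1], 0.79), ([287.4, 237.3], 0.6)]
coaster [([241.2, 271.8], 0.97), ([288.1, 237.5], 0.82), ([288.5, 295.3], 0.73), ([280.6, 329.3], 0.73)]
buffer_mid [([417.9, 178.3], 0.62)]
tin_mid [([278.3, 328.8], 0.59)]
file_mid [([201.0, 297.2], 0.78)]
red_mid [([365.8, 150.2], 0.59)]
green_mid [([299.1, 189.3], 0.61), ([289.8, 236.7], 0.23), ([416.6, 175.9], 0.18)]
```

View pics/top0.png

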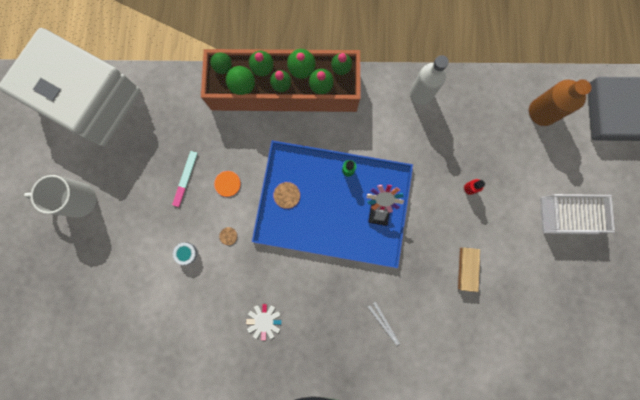

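View pics/side0.png

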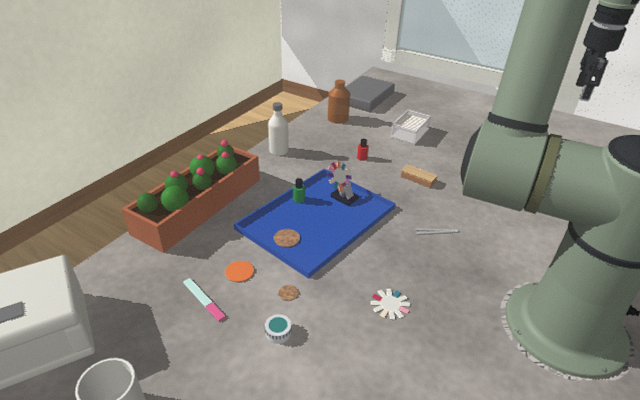

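Cork/orange discs in the top view: (285,198) large cork, in the tray; (227,184) orange; (228,236) small cork. The coaster is (285,198). The red bottle is (474,187); the white (428,85) and brown (560,100) bottles are decoys. The holder is (380,211), and the loose wheel at (264,322) is a decoy. The tin is (185,254), with the mug at (60,195) as a decoy. The file is (185,179), the buffer (470,270).

```bash
cat > h.py <<'E'
from cell import *
import cv2,numpy as np
from scipy.spatial.transform import Rotation as R
def cam(c):
    s=get_state();f=grab_frame(c)
    if c=='wrist':
        T=np.eye(4);T[:3,:3]=R.from_rotvec(s['eef_rot']).as_matrix();T[:3,3]=s['position'];f['cam_to_world']=T@np.array(f['T_tool_cam'])
    f['cam_to_world']=np.array(f['cam_to_world'])
    return f
def ray(f,px):
    d=np.array([(px[0]-f['cx'])/f['fx'],(px[1]-f['cy'])/f['fy'],1.])
    return f['cam_to_world'][:3,3],f['cam_to_world'][:3,:3]@d
def onz(f,px,z):
    o,d=ray(f,px);return o+d*(z-o[2])/d[2]
def tri(rs):
    A=0;b=0
    for o,d in rs:
        d=d/np.linalg.norm(d);P=np.eye(3)-np.outer(d,d);A=A+P;b=b+P@o
    p=np.linalg.solve(A,b)
    return p,max(np.linalg.norm((np.eye(3)-np.outer(d,d)/(d@d))@(p-o)) for o,d in rs)
def plane_pts(f,mask,z):
    ys,xs=np.nonzero(mask);return np.array([onz(f,(x,y),z)[:2] for x,y in zip(xs,ys)])
def rect(pts):
    (c,s,a)=cv2.minAreaRect((pts*1000).astype(np.float32));return np.round(c,1),np.round(s,1),a
def down(yaw):  # jaw axis (tool x) at angle yaw in world xy, tool z down
    return (R.from_euler('z',yaw)*R.from_euler('x',np.pi)).as_rotvec()
def best(name,c,near=None):
    L=tip_of(c,name)
    if near is not None: L=[d for d in L if np.hypot(*(np.array(d['centre'])-near))<25]
    return L[0]['centre'] if L else None
E
python3 - <<'E'
from h import *
T=cam('top');S=cam('side')
near={'coaster':((285,198),(288,238)),'holder':((380,211),(343,197)),'buffer_mid':((470,270),(418,177)),'tin_mid':((185,254),(278,329)),'file_mid':((185,179),(201,299)),'red_mid':((474,187),(363,150)),'green_mid':((350,166),(299,190)),'tray':((331,204),(314,216))}
for n,(a,b) in near.items():
    pa,pb=best(n,'top',a),best(n,'side',b)
    if pa is not None and pb is not None: print(n,np.round(tri([ray(T,pa),ray(S,pb)]),4) if 0 else [np.round(v,4) for v in tri([ray(T,pa),ray(S,pb)])])
    else: print(n,pa,pb)
for n,z in [('buffer_mid',.024),('file_mid',.006),('tin_mid',.024)]:
    for d in silhouettes('top',n)[:2]: print(n,np.round(d['centre']),rect(plane_pts(T,d['mask'],z)))
hsv=cv2.cvtColor(T['img'],cv2.COLOR_RGB2HSV)
m=((hsv[...,0]>105)&(hsv[...,0]<125)&(hsv[...,1]>150)).astype(np.uint8)
n,l,st,_=cv2.connectedComponentsWithStats(m);k=1+np.argmax(st[1:,4])
print('tray',rect(plane_pts(T,l==k,.018)))
m=((hsv[...,0]<20)&(hsv[...,1]>100)).astype(np.uint8)
E
```

```text
coaster [array([0.5661, 0.0884, 0.0101]), np.float64(0.0014)]
holder [array([ 0.5439, -0.1249, -0.0106]), np.float64(0.0012)]
buffer_mid [array([ 0.4132, -0.3031,  0.0147]), np.float64(0.0011)]
tin_mid [array([0.4407, 0.3021, 0.0089]), np.float64(0.003)]
file_mid [array([6.096e-01, 3.188e-01, 2.000e-04]), np.float64(0.0014)]
red_mid [array([ 0.6   , -0.3378,  0.0132]), np.float64(0.0025)]
green_mid [array([ 0.6372, -0.053 ,  0.0339]), np.float64(0.0004)]
tray [array([ 0.5621, -0.0166, -0.005 ]), np.float64(0.0007)]
buffer_mid [470. 268.] (array([ 419.5, -304.9]), array([44.1, 91.2]), 87.64765930175781)
buffer_mid [353. 168.] (array([634.5, -49.6]), array([36.1, 33.1]), 0.4019940495491028)
file_mid [186. 180.] (array([610.2, 318.5]), array([ 18.3, 128.1]), 73.76385498046875)
tin_mid [187. 253.] (array([443.2, 300.4]), array([42.7, 50.3]), 0.908880889415741)
tray (array([558.7, -15.8]), array([318.2, 229.8]), 80.85975646972656)
```

The networks' picks match the pictures. Next I'll take close views with the wrist camera, in two places over the tray and one or two over each loose thing.

```bash
python3 - <<'E'
from h import *
import pickle
V={'tray1':((.50,-.016,.42),['coaster','holder','green_mid','tray']),'tray2':((.50,.06,.42),['coaster','holder','green_mid','tray']),
'buf':((.36,-.30,.25),['buffer_mid']),'red':((.55,-.34,.25),['red_mid']),'red2':((.50,-.30,.25),['red_mid']),
'tin':((.40,.30,.25),['tin_mid']),'file':((.55,.31,.25),['file_mid'])}
out={};ang=[]
order=['red2','red','buf','tray1','tray2','tin','file']
for k in order:
    p,ns=V[k]
    try: movep(p,down(-np.pi/2))
    except MotionError as e: print(k,e);continue
    f=cam('wrist');r={}
    for n in ns: r[n]=[(d['centre'],d['score'],d.get('mask')) for d in silhouettes('wrist',n)],[(d['centre'],d['score']) for d in tip_of('wrist',n)]
    out[k]=(f,r)
    print(k,{n:[(np.round(c[0]).tolist(),round(c[1],2)) for c in v[1][:3]] for n,v in r.items()})
pickle.dump(out,open('v.pkl','wb'))
print(get_state()['clock'],f['fx'],np.round(f['T_tool_cam'],3).tolist())
ims=[cv2.resize(out[k][0]['img'][:,:,::-1],(400,250)) for k in order if k in out]
while len(ims)%2: ims.append(ims[-1]*0)
cv2.imwrite('pics/m1.png',cv2.vconcat([cv2.hconcat(ims[:2]),cv2.hconcat(ims[2:4])]))
cv2.imwrite('pics/m2.png',cv2.vconcat([cv2.hconcat(ims[4:6]),cv2.hconcat(ims[6:8])]))
E
```

```text
red2 {'red_mid': [([347.0, 76.0], 0.74)]}
red {'red_mid': [([309.0, 126.0], 0.76)]}
buf {'buffer_mid': [([335.0, 120.0], 0.68)]}
tray1 {'coaster': [([258.0, 107.0], 0.92), ([173.0, 90.0], 0.87), ([187.0, 160.0], 0.74)], 'holder': [([388.0, 123.0], 0.89), ([522.0, 85.0], 0.68)], 'green_mid': [([346.0, 60.0], 0.83)], 'tray': [([322.0, 112.0], 0.64)]}
tray2 {'coaster': [([224.0, 90.0], 0.96), ([307.0, 106.0], 0.91), ([229.0, 161.0], 0.77)], 'holder': [([434.0, 124.0], 0.85), ([400.0, 60.0], 0.32)], 'green_mid': [([400.0, 61.0], 0.73)], 'tray': [([372.0, 108.0], 0.62)]}
tin {'tin_mid': [([318.0, 132.0], 0.85)]}
file {'file_mid': [([312.0, 116.0], 0.83)]}
13.5417 330.3706219954017 [[1.0, 0.0, 0.001, 0.001], [-0.0, 0.965, 0.262, -0.066], [-0.001, -0.262, 0.965, -0.143], [0.0, 0.0, 0.0, 1.0]]
```

```bash
python3 - <<'E'
from h import *
import pickle
from scipy.optimize import least_squares
o=pickle.load(open('v.pkl','rb'))
T=cam('top');S=cam('side')
def sm(k,n): return o[k][0],o[k][1][n][0]
near={'coaster':[((258,107),'tray1'),((307,106),'tray2')],'holder':[((388,123),'tray1'),((434,124),'tray2')],'green_mid':[((346,60),'tray1'),((400,61),'tray2')],'tray':[((322,112),'tray1'),((372,108),'tray2')]}
tops={'coaster':((285,198),(288,238)),'holder':((380,211),(343,197)),'buffer_mid':((470,270),(418,177)),'tin_mid':((185,254),(278,329)),'file_mid':((185,179),(201,299)),'red_mid':((474,187),(363,150)),'green_mid':((350,166),(299,190)),'tray':((331,204),(314,216))}
near.update(red_mid=[((347,76),'red2'),((309,126),'red')],buffer_mid=[((335,120),'buf')],tin_mid=[((318,132),'tin')],file_mid=[((312,116),'file')])
zs=dict(coaster=.004,holder=.004,green_mid=.034,tray=0,red_mid=.03,buffer_mid=.012,tin_mid=.012,file_mid=.003)
for n,L in near.items():
    rs=[]
    for c,k in L:
        P=[np.array(p[0]) for p in o[k][1][n][1]];p=min(P,key=lambda q:np.hypot(*(q-c)));rs.append((o[k][0],p))
    for c,f,a in (('top',T,tops[n][0]),('side',S,tops[n][1])):
        p=best(n,c,a)
        if p is not None: rs.append((f,p))
    p,e=tri([ray(f,q) for f,q in rs])
    print(n,np.round(p,4),round(e,4),'at known z:',[np.round(onz(f,q,zs[n])[:2],4).tolist() for f,q in rs])
for n,k,z in [('buffer_mid','buf',.024),('file_mid','file',.006),('tin_mid','tin',.024)]:
    f,m=sm(k,n);print(n,rect(plane_pts(f,m[0][2],z)))
for k in ['tray1','tray2']:
    f=o[k][0];hsv=cv2.cvtColor(f['img'],cv2.COLOR_RGB2HSV)
    m=((hsv[...,0]>105)&(hsv[...,0]<125)&(hsv[...,1]>150)).astype(np.uint8)
    n,l,st,_=cv2.connectedComponentsWithStats(m);i=1+np.argmax(st[1:,4])
    print('tray',rect(plane_pts(f,l==i,.018)),rect(plane_pts(f,l==i,.0)))
E
```

```text
coaster [0.5689 0.0848 0.0026] 0.0059 at known z: [[0.57, 0.0873], [0.5729, 0.0851], [0.5625, 0.0837]]
holder [ 0.5448 -0.1256 -0.0023] 0.0018 at known z: [[0.5442, -0.1254], [0.5446, -0.1238], [0.5455, -0.1235], [0.5405, -0.1174]]
green_mid [ 0.6385 -0.054   0.028 ] 0.0017 at known z: [[0.6367, -0.0526], [0.6375, -0.0544], [0.6385, -0.0532], [0.6337, -0.0463]]
tray [ 0.5634 -0.0179 -0.0081] 0.0072 at known z: [[0.5619, -0.016], [0.569, -0.0212], [0.5598, -0.0146], [0.5568, -0.0097]]
red_mid [ 0.5967 -0.3298  0.0231] 0.0051 at known z: [[0.5994, -0.3272], [0.5998, -0.3272], [0.5944, -0.3312], [0.586, -0.3177]]
buffer_mid [ 0.4179 -0.3181 -0.0078] 0.0033 at known z: [[0.4166, -0.3158], [0.4184, -0.3138], [0.4112, -0.2858]]
tin_mid [0.4439 0.3036 0.0122] 0.0015 at known z: [[0.4428, 0.304], [0.4454, 0.3034], [0.4436, 0.3031]]
file_mid [ 0.6133  0.3208 -0.0007] 0.0053 at known z: [[0.6093, 0.3201], [0.6125, 0.3164], [0.6154, 0.3257]]
buffer_mid (array([ 418.5, -311.7]), array([37.8, 89.9]), 84.92569732666016)
file_mid (array([610.8, 317.8]), array([ 16.5, 128.9]), 74.74454498291016)
tin_mid (array([443.1, 302.3]), array([46.2, 47.2]), 0.014619170688092709)
tray (array([559.3, -18.4]), array([319.9, 230.7]), 80.86865997314453) (array([559.1, -18.5]), array([330.5, 238.3]), 80.86865997314453)
tray (array([559.2, -18.3]), array([320.3, 230.5]), 80.84619903564453) (array([558.9, -20.8]), array([330.9, 238.1]), 80.84619903564453)
```

View pics/m1.png

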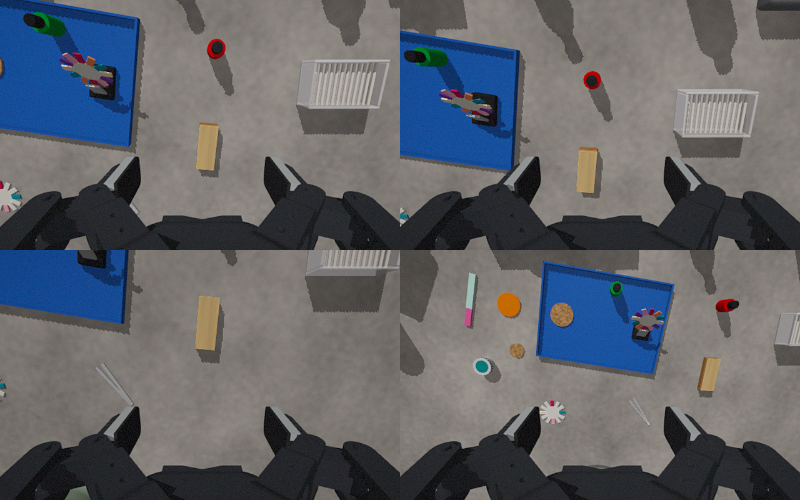

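View pics/m2.png

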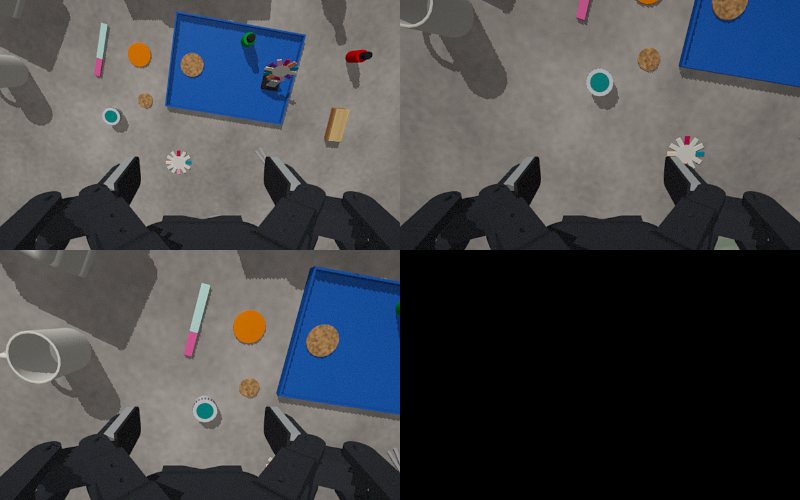

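The views agree. Tray centre is (0.559,-0.018) with yaw -0.159, and its rim comes out at about 15 mm. Tin, buffer and file outlines match their stated sizes. The file goes first, because the opening fingers need the space where the buffer will sit.

```bash
cat >> h.py <<'E'
TC=np.array([.559,-.0183]);TY=-.159
def tw(x,y):
    c,s=np.cos(TY),np.sin(TY);return TC+[c*x-s*y,s*x+c*y]
def pose_yaw(p,yaw):
    q0=np.array(get_state()['q']);L=[]
    for k in (-1,0,1):
        q=ik(p,down(yaw+k*np.pi))
        if q is not None:L.append((abs(np.array(q)-q0).max(),yaw+k*np.pi))
    return down(min(L)[1])
def pick(xy,z,yaw,n=40,h=.15):
    let_go();p=[*xy,h];r=pose_yaw(p,yaw);movep(p,r)
    move_l([*xy,z],.15);grab(n);s=get_state();print('gap',s['finger_gap'],np.round(s['position'],4))
    move_l([*xy,h+.03],.15);print('held gap',get_state()['finger_gap'])
def place(xy,z,yaw,h=.18):
    p=[*xy,h];movep(p,pose_yaw(p,yaw));sleep(.2)
    move_l([*xy,z+.02],.15)
    hit=move_l([*xy,z-.003],.03,until_force=4);s=get_state();print('touch',hit,np.round(s['position'],4),s['clock'])
    sleep(.2);let_go();move_l([*xy,h],.15)
def show(name,*cams):
    for c in cams: 
        f=cam(c);cv2.imwrite(f'pics/{name}_{c}.png',f['img'][:,:,::-1])
E
python3 - <<'E'
from h import *
pick((.6108,.3178),.0015,np.deg2rad(74.7))
place(tw(-.058,0),.006,TY)
p=[*tw(-.07,0),.25];movep(p,pose_yaw(p,TY))
show('file','wrist')
f=cam('wrist');m=silhouettes('wrist','file_mid')
for d in m[:2]:
    c,s,a=rect(plane_pts(f,d['mask'],.010));v=np.array(c)/1000-TC;cs,sn=np.cos(TY),np.sin(TY)
    print('file tray xy',cs*v[0]+sn*v[1],-sn*v[0]+cs*v[1],s,a,d['score'])
print(get_state()['clock'])
E
```

```text
gap 0.1632398331437712 [0.611  0.3179 0.0018]
held gap 0.16423740154927466
touch True [ 0.5015 -0.0091  0.0057] 21.65
file tray xy -0.05934452350656136 -0.001920294190793103 [128.4  17.7] 80.81757354736328 0.81
24.3917
```

The file lies at tray (-59,-2) mm and is parallel. The buffer is next, gripped high.

```bash
python3 - <<'E'
from h import *
pick((.4182,-.3125),.008,np.deg2rad(85))
place(tw(0,0),.0122,TY)
p=[*tw(-.07,0),.25];movep(p,pose_yaw(p,TY))
show('buf','wrist')
f=cam('wrist');cs,sn=np.cos(TY),np.sin(TY)
for n,z in (('buffer_mid',.028),('file_mid',.01)):
  for d in silhouettes('wrist',n)[:1]:
    c,s,a=rect(plane_pts(f,d['mask'],z));v=np.array(c)/1000-TC
    print(n,cs*v[0]+sn*v[1],-sn*v[0]+cs*v[1],s,a,d['score'])
for n in('coaster','holder'):
  for d in tip_of('wrist',n)[:3]:
    v=onz(f,d['centre'],.004)[:2]-TC;print(n,cs*v[0]+sn*v[1],-sn*v[0]+cs*v[1],d['centre'])
for d in silhouettes('wrist','coaster')[:3]:
    v=plane_pts(f,d['mask'],.008);e=np.array(rect(v)[0])/1000-TC;print('coaster sil',cs*e[0]+sn*e[1],-sn*e[0]+cs*e[1],rect(v)[1])
print(get_state()['clock'])
E
```

```text
gap 0.4088977589998032 [ 0.4185 -0.3128  0.0086]
held gap 0.40985663304885706
touch True [ 0.5587 -0.0183  0.0126] 31.975
buffer_mid -0.0018322744060314969 -0.0012053092968205004 [91. 40.] 82.59983825683594 0.91
file_mid 0.08884817008909429 -0.017857846225661334 [50.5 31.2] 13.215861320495605 0.68
coaster 0.003761742378475902 0.1102433331280721 [265.1, 255.3]
coaster -0.11099631533321518 0.21032848752765343 [353.3, 323.5]
coaster 0.0010054417026144485 0.24030509348865095 [271.4, 342.4]
holder 0.0012878915717207777 -0.102224736000414 [258.6, 78.2]
coaster sil -0.1123573188757755 0.21309836436502116 [40.5 39. ]
coaster sil -0.0001587097119483613 0.10520187646248202 [59.2 58. ]
coaster sil 0.004696306991726691 0.2290325625334517 [57.4 38. ]
34.825
```

View pics/buf_wrist.png

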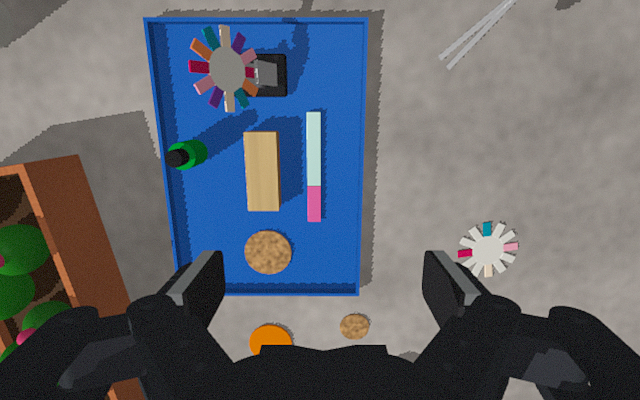

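The picture shows the buffer (262,171), file (313,167), coaster (267,252) and holder (267,75) as intended, with the green bottle (186,156) untouched. The tin and red bottle are next.

```bash
python3 - <<'E'
from h import *
pick((.4431,.3025),.005,TY)
place(tw(-.001,-.0005),.0332,TY)
p=[.56,-.327,.25];movep(p,pose_yaw(p,TY));f=cam('wrist')
for d in silhouettes('wrist','red_mid')[:1]: print('red',rect(plane_pts(f,d['mask'],.04)))
for d in tip_of('wrist','red_mid')[:2]: print(onz(f,d['centre'],.03),d['score'])
show('red','wrist','top')
print(get_state()['clock'])
a=cv2.imread('pics/red_top.png')[120:300,220:500];b=cv2.imread('pics/red_wrist.png')
cv2.imwrite('pics/red_m.png',cv2.vconcat([cv2.resize(a,(467,300)),cv2.resize(b,(467,292))]))
E
```

```text
gap 0.5408013277545235 [0.4436 0.3028 0.006 ]
held gap 0.5428584994366319
touch True [ 0.5577 -0.0186  0.034 ] 42.275
red (array([ 595.8, -327.3]), array([34.4, 30.4]), 80.12214660644531)
[ 0.6012662  -0.33075758  0.03      ] 0.8
45.525
```

View pics/red_m.png

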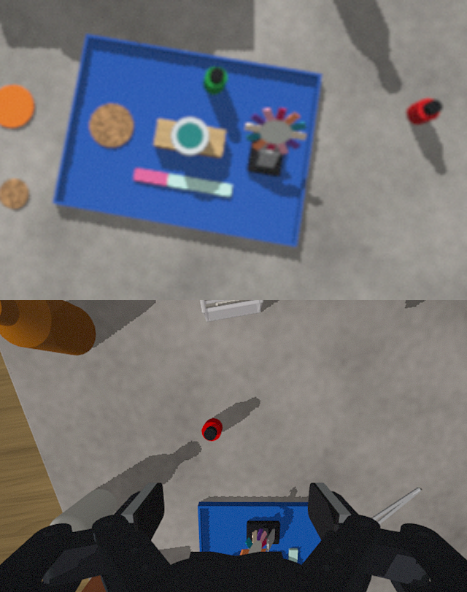

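The tin stands on the middle of the buffer (190,136 in the crop). The red bottle is upright at about (0.599,-0.328), where the views agree. I'll pick it now.

```bash
python3 - <<'E'
from h import *
pick((.599,-.328),.007,TY)
place(tw(0,.105),.015,TY)
cs,sn=np.cos(TY),np.sin(TY)
def rep(tag,w):
    w=np.array(w)[:2]-TC;print(tag,np.round([cs*w[0]+sn*w[1],-sn*w[0]+cs*w[1]],4))
for x,y in ((-.07,0),(-.07,.09)):
    p=[*tw(x,y),.32];movep(p,pose_yaw(p,TY));sleep(.3);f=cam('wrist')
    for n,z in (('buffer_mid',.016),('tin_mid',.04),('file_mid',.007),('red_mid',.038),('green_mid',.034)):
        for d in tip_of('wrist',n)[:2]: rep((n,round(d['score'],2)),onz(f,d['centre'],z))
    for n,z in (('file_mid',.01),('tin_mid',.052),('buffer_mid',.028)):
        for d in silhouettes('wrist',n)[:1]:
            r=rect(plane_pts(f,d['mask'],z));rep((n,'sil',r[1],r[2]),np.array(r[0])/1000)
show('end','wrist')
p=[.35,-.2,.3];movep(p,pose_yaw(p,TY));show('end','side','top')
a=cv2.imread('pics/end_side.png')[120:320,200:440];b=cv2.imread('pics/end_top.png')[120:290,220:490]
cv2.imwrite('pics/end_m.png',cv2.vconcat([cv2.resize(a,(400,300)),cv2.resize(b,(400,280))]))
print(get_state()['clock'])
E
```

```text
gap 0.3425901113941855 [ 0.5993 -0.3282  0.0075]
held gap 0.33805264495010867
touch True [0.5753 0.0854 0.0154] 52.6917
('buffer_mid', 0.64) [0.0009 0.0038]
('tin_mid', 0.58) [-0.0027  0.0008]
('file_mid', 0.82) [-0.0596 -0.0001]
('file_mid', 0.3) [0.0011 0.1099]
('red_mid', 0.56) [-0.0006  0.1039]
('green_mid', 0.92) [ 0.0785 -0.0256]
('file_mid', 'sil', array([127.8,  17.5]), 80.28400421142578) [-0.0591 -0.0015]
('tin_mid', 'sil', array([48. , 48.8]), 79.37914276123047) [-0.0028 -0.0012]
('buffer_mid', 'sil', array([88.7, 38.3]), 80.96128845214844) [-0.0025 -0.0011]
('tin_mid', 0.67) [-0.0012 -0.0014]
('file_mid', 0.8) [-0.0567 -0.0039]
('red_mid', 0.89) [0.002  0.1047]
('green_mid', 0.74) [ 0.0774 -0.0259]
('green_mid', 0.37) [-0.0604 -0.    ]
('file_mid', 'sil', array([127.7,  15.9]), 80.6808853149414) [-0.0582 -0.0013]
('tin_mid', 'sil', array([46.8, 48. ]), 35.34336853027344) [-0.0026  0.0005]
('buffer_mid', 'sil', array([89.5, 38.1]), 81.08863830566406) [-0.0024 -0.0005]
58.8333
```

View pics/end_m.png

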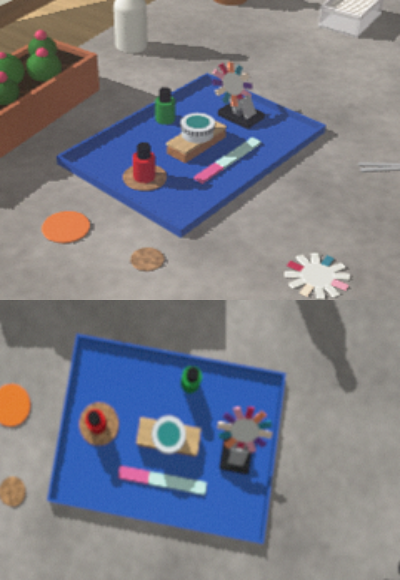

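View pics/end_wrist.png

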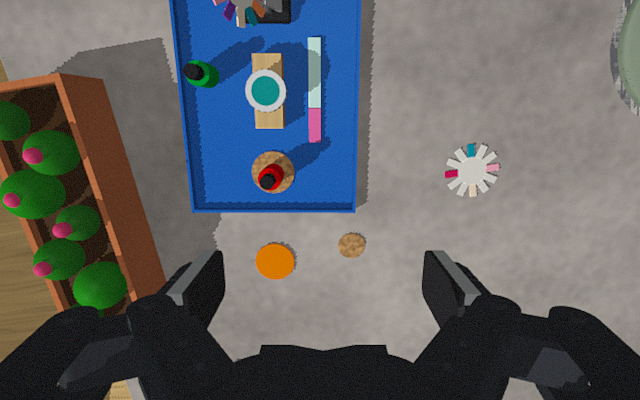

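Both views show the red bottle upright on the coaster (270,175), the tin centred on the buffer (266,91), the file parallel (315,90), and the green bottle standing (201,73). Handing in.

```bash
python3 -c "
from cell import *
sleep(.5);sign_off()"
```

```text
the job is handed in; nothing more can be done
```

The practice tray is set out and handed in at about 59 s of the 120 s allowed. I placed the file, then the buffer, the tin and the red bottle. The last checks all came out within the limits.

| Thing | Measured in the tray frame (x, y) | Limit |
|---|---|---|
| Buffer | (-2, -1) mm, lengthwise within 0.01 rad | ±14 mm, 0.2 rad |
| Tin | within 2 mm of the buffer's middle by outline, upright | 12 mm |
| File | (-59, -1.5) mm, parallel within 0.02 rad | x -81 to -49 mm, y ±20 mm |
| Red bottle | within 2 mm of the coaster's centre, upright | 15 mm |
| Green bottle | never touched, still upright | 20 mm |

- **File position:** I set it about 6 mm nearer the buffer than exactly half-way, on purpose. That kept the opening fingers clear of the front wall.
- **Disagreements:** the networks' point estimates differed from the outlines by up to 5 mm. The green bottle's position read 6–7 mm apart between views, which I put down to measurement spread.
- **Misreports:** the file network once reported the green bottle or coaster as the file, and the green network once reported the file. I ignored these after checking the pictures.

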